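# Press a dowel home with the ratchet clamp

## Task

Two scissor-handled ratchet clamps are screwed to the bench; only one has a wooden rail between its jaws, with a dowel standing out of the rail's side. Squeeze that clamp's handles fully together until the ratchet holds them shut by itself and let go of them, so that the dowel is pressed home; then press the thumb tab of its longer handle down to release the ratchet, so that the handles spring open again. Leave the empty clamp alone.

Things in the scene. Friction and masses are not known exactly. Their poses are not given: they have to be found in the camera images.
- press: Loaded clamp, screwed down. Origin: on the bench under its pivot; +x to the jaws, handles run to -x, z up. Base board 18 mm high, x -60 to +130, y +-45 mm. The wooden rail (130 x 24 x 34 mm, along x) starts 35 mm ahead of the pivot. The ratchet (toothed rack under a small bridge) stands across the handles at x = -90 mm, up to 95 mm above the bench.
- press_grip (a point): Midway between the loaded clamp's two black grips, open or shut, at mid-height, 55 mm above the bench; axes as press. Grips close along y, both equally; each 12 mm thick, 18 high, 70 long. Over the outer faces: 60 mm open, 28 to 32 mm shut. Sprung open: shutting takes 12 to 18 N on each, and up to 60 N against the stop does no harm. Nothing under them.
- press_tab (a point): Top centre of the steel thumb tab (44 x 40 x 5 mm) ending the longer, right-hand (-y) handle; moves with it. Shut: 62 mm behind, 20 mm right of press_grip, 57 mm above the bench; the short handle ends 30 mm ahead. Springs down: 10 N starts it, 15 N at 9 mm, where the ratchet lets go, stop at 18 mm: press 12 to 15 mm. It then slides 20 mm to -y as the handles open.
- press_handles (a joint): Closing angle of each handle of the loaded clamp, rad: 0 = fully open (sprung), 0.115 = fully squeezed to the stop. The ratchet's first tooth holds at about 0.05, its last at 0.08 to 0.10; it must be the last.
- press_dowel (a joint): How far the 12 mm dowel has been pushed into the rail, m: at 0 it stands 9.5 mm out, at 0.0095 it is flush. It starts between 0 and 0.002 and stays where it is pushed; squeezing the handles fully pushes it home.
- spare_handles (a joint): Closing angle of each handle of the other clamp, rad: the same clamp with nothing between its jaws, 0 = open. To be left at 0.

How it is judged:
By the outcome, as a careful person would: the job done as asked, in the order asked, and still so for the second after the job is handed in, with the robot touching nothing.
It also fails if it takes over 38 s, if anything falls off the work surface, if the arm or the gripper's body presses on something with over 40 N, if the wrist force passes 120 N, or if a joint passes its speed limit or range.

## Robot

A 6-joint arm with a two-finger parallel gripper is mounted at the origin on the work surface. World frame = base frame: x ahead of the robot, y to its left, z up, the work surface at z = 0. Lengths are in m, angles in rad, forces in N, time in s.
With the tool pointing down it reaches from about 0.35 to 0.975 m from the base axis. Payload 7.1 kg.
Tool frame: the origin (TCP) lies at the very end of the fingers, on their centre line; the grasp point (between the pads) lies 19 mm behind it; z points along the fingers, y is the line along which they close (so a half turn about z gives the same grasp; the last joint's range is limited). The gripper opens to 88 mm and grips with 3 to 60 N. Pads are 20 mm wide; open, the fingers measure 115 mm over their backs; the gripper's body (75 mm by 178 mm) begins 61 mm behind the grasp point.
Start: joints at [1.202, 0.423, 1.63, -0, 1.089, -0.019], TCP at [0.214, 0.587, 0.191] pointing down, gripper open.
Joint ranges: [-3, 3], [-0.9, 2.11], [0.09, 2.58], [-1.31, 4.45], [0.11, 2.69], [-2.54, 2.54]. Speed limits (rad/s): [2.39, 2.39, 3.01, 3.14, 3.14, 3.14].

## Interface

Orientations are given as a unit quaternion [x, y, z, w].
In Python, from station import sense, imaging, ctrl gives the robot as it stands.
- The arm moves only by the tool send_rows, never from a script. Its argument "steps" is a list of rows, each a list of 6 numbers: the shift along the tool's x, y, z as a fraction of full scale, then the turn, a rotation vector about the tool's x, y, z as a fraction of full scale. A call has 1 to 20 rows; each row is the pose to reach, as a shift and turn from the pose commanded when the call began, along the tool's axes at that moment; what a row does not reach only later rows make up. Full scale, the value 1, is 1 m for a shift and 90 degrees for a turn. A row lasts 1/8 s, in which the tool goes at most 62.5 mm and 10.7 degrees, less where a joint would pass 70% of its speed; a pose out of reach is approached as far as the arm can. A call with a number of a shift or a turn outside -1 to 1 is refused whole. A call with a gripper value outside its range is refused whole. "jaw" is the closure, from -1 (fully open) to 1 (shut), so that 0 is half open, set as the call begins (left out, the last holds). The fingers move at their own pace and stop on an object; "force" is the grip in N (left out, the last holds). Time passes only in rows, so rows that repeat a pose let the fingers close. It gives the time, the measured TCP pose, the force, the opening and the grip force at its end, in the units of the state.
- sense(): the state, without advancing time (a new reading comes with each control period).
- imaging.get_image(name): name is "scene" or "top" or "wrist"; returns the picture (480x640x3 uint8, red, green, blue); there is no depth.
- imaging.camera_params(name): a dict with "fx", "fy", "cx", "cy" (pixels), "position" and "orientation" of the camera in the world; the wrist camera has in their place "hand_eye" (4x4, takes a point from camera to tool coordinates, whose origin is the TCP and whose axes are the flange's). Camera axes: x right, y down, z forward; pixel columns grow to the right and rows downward; lengths in m; the calibration is good to about 2 mm. A picture is of the moment at which its call begins: read the wrist's pose just before it. camera_params takes no time and is no camera call.
- ctrl.hand_in(): hands the job in; it is judged then, once.
The state is a dict: "clock": time; "joint_positions": joint angles; "joint_velocities": joint speeds; "joint_torque": joint torques, N m; "eef_pos": TCP position; "tool_rot": TCP orientation; "force": force on the tool from outside, world axes, zero at the start; "ft_torque": the same for the moment, N m; "finger_gap": finger opening in m; "grasp_force": force on a finger pad.
Only numpy, scipy, OpenCV 4.12 (cv2) and the standard library are available. Lean on these libraries where they do the work, as an engineer would, in place of code of your own. Each camera call takes 0.05 s, during which the arm holds its last target. There are 200 camera calls.

## Working session

There is one attempt and no reset: what is moved stays moved. The work goes in short steps, Python scripts to look and compute and a tool call to move; the robot and the scene stay as the last step left them, time stands still between calls to the robot, and variables do not carry over. Pictures are saved under pics/ and viewed, at most 10 in all, crops included, and the job is handed in when it is done.

Besides the shell and the picture viewer there is one more tool, called after ">>>" by a JSON object that holds its "method" and its "body", one argument or row to a line. send_rows: Moves the arm, as the interface text tells. Shift numbers are shares of 1 m and turn numbers shares of 90 degrees, none past 1 either way. Its arguments: {"type":"object","properties":{"steps":{"type":"array","items":{"type":"array","items":{"type":"number","minimum":-1,"maximum":1}}},"jaw":{"type":"number"},"force":{"type":"number"}},"required":["steps"]}

```bash
mkdir -p pics; python3 - <<'E'
from station import sense, imaging
import cv2
s=sense();print(s['clock'],s['eef_pos'],s['tool_rot'],s['finger_gap'])
for n in('top','scene'):
    cv2.imwrite(f'pics/{n}1.png',imaging.get_image(n)[:,:,::-1]);print(n,imaging.camera_params(n))
print(imaging.camera_params('wrist'))
E
```

```text
0.0 [0.21394085 0.58659884 0.19031927] [ 1.73997465e-01  9.84745805e-01 -7.50042134e-04 -1.42155087e-04] 0.08758818637148384
top {'fx': 435.6948535715537, 'fy': 435.6948535715537, 'cx': 309.3940961416602, 'cy': 248.0023345327641, 'position': array([ 0.55065511, -0.03342503,  0.88712099]), 'orientation': array([-0.69633603,  0.71704823, -0.02150297,  0.0222617 ])}
scene {'fx': 619.1621189463191, 'fy': 619.1621189463191, 'cx': 323.11164321142684, 'cy': 234.93039417955708, 'position': array([ 1.16753428, -0.49470591,  0.85515863]), 'orientation': array([ 0.83503444,  0.41615139, -0.15353146, -0.32552048])}
{'fx': 351.3215911608421, 'fy': 351.3215911608421, 'cx': 317.89711698186767, 'cy': 244.7424811816827, 'hand_eye': array([[-3.83107412e-04, -9.67032820e-01, -2.54651484e-01,
         6.89109120e-02],
       [ 9.99999800e-01, -4.98477896e-04,  3.88519822e-04,
         1.21141766e-04],
       [-5.02649555e-04, -2.54651284e-01,  9.67032818e-01,
        -1.93296787e-01],
       [ 0.00000000e+00,  0.00000000e+00,  0.00000000e+00,
         1.00000000e+00]])}
```

View pics/top1.png

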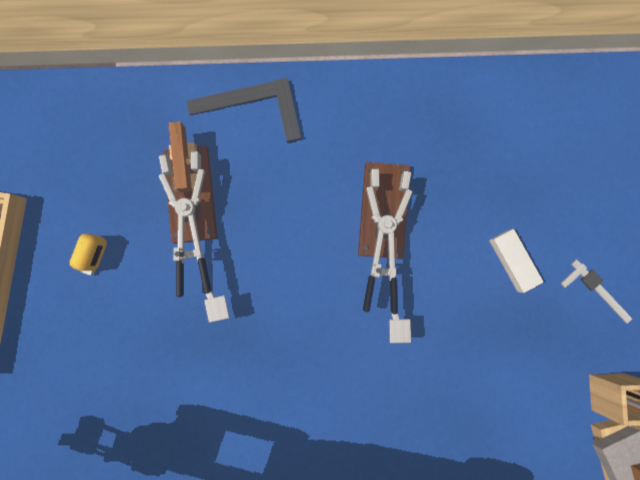

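View pics/scene1.png

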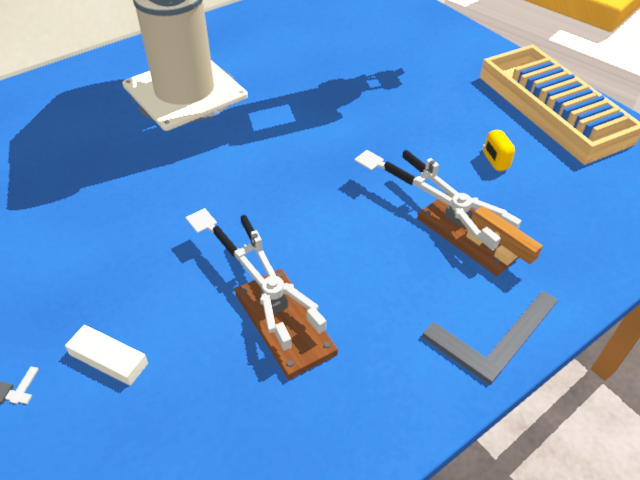

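The loaded clamp is the left one in the top view: pivot at about (184,207), grips at about (180,280) and (205,275), tab at (217,309). The spare's pivot is at (387,225). I'll enlarge the loaded one.

```bash
python3 - <<'E'
import cv2
for n,(x,y) in {'top':(130,190),}.items():
    im=cv2.imread(f'pics/{n}1.png')[y:y+140,x:x+140]
    cv2.imwrite('pics/crop1.png',cv2.resize(im,(560,560),interpolation=cv2.INTER_CUBIC)) 
E
```

```text
(no output)
```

View pics/crop1.png

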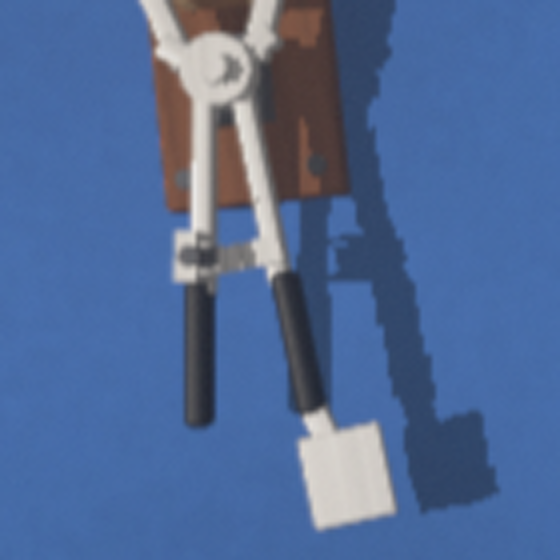

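```bash
cat > h.py <<'E'
import numpy as np
from scipy.spatial.transform import Rotation as R
from station import sense, imaging
def ray(n,u,v,z,T=None):
    p=imaging.camera_params(n)
    if T is None: o,M=p['position'],R.from_quat(p['orientation']).as_matrix()
    else:
        A=T@p['hand_eye'];o,M=A[:3,3],A[:3,:3]
    d=M@[(u-p['cx'])/p['fx'],(v-p['cy'])/p['fy'],1]
    return o+d*(z-o[2])/d[2]
def tool(s):
    T=np.eye(4);T[:3,:3]=R.from_quat(s['tool_rot']).as_matrix();T[:3,3]=s['eef_pos'];return T
E
python3 - <<'E'
from h import *
np.set_printoptions(precision=4,suppress=True)
for k,(u,v,z) in dict(pivot=(218,68,.08),Lf=(199,283,.064),Lr=(199,424,.064),Rf=(286,275,.064),Rr=(313,408,.064),tab=(347,475,.057),bl=(168,212,.018),br=(352,193,.018)).items():
    print(k,ray('top',130+u/4,190+v/4,z)[:2])
for k,(u,v,z) in dict(fr=(208,147,.018)).items(): print(k,ray('top',u,v,z)[:2])
print(tool(sense()))
E
```

```text
pivot [0.6842 0.1977]
Lf [0.5847 0.2124]
Lr [0.5184 0.2131]
Rf [0.5873 0.1712]
Rr [0.5243 0.1594]
tab [0.4921 0.1454]
bl [0.6226 0.2413]
br [0.6295 0.1491]
fr [0.8158 0.1663]
[[-0.9394  0.3427 -0.0005  0.214 ]
 [ 0.3427  0.9394 -0.0013  0.5866]
 [ 0.     -0.0013 -1.      0.1904]
 [ 0.      0.      0.      1.    ]]
```

Clamp yaw is about 5° and press_grip is at about (0.554, 0.188). I'll move above it, aligned.

>>> {"method": "send_rows", "body": {
  "steps": [
    [-0.455, -0.258, 0.03, 0, 0, -0.278],
    [-0.455, -0.258, 0.03, 0, 0, -0.278],
    [-0.455, -0.258, 0.03, 0, 0, -0.278],
    [-0.455, -0.258, 0.03, 0, 0, -0.278],
    [-0.455, -0.258, 0.03, 0, 0, -0.278],
    [-0.455, -0.258, 0.03, 0, 0, -0.278],
    [-0.455, -0.258, 0.03, 0, 0, -0.278],
    [-0.455, -0.258, 0.03, 0, 0, -0.278],
    [-0.455, -0.258, 0.03, 0, 0, -0.278],
    [-0.455, -0.258, 0.03, 0, 0, -0.278],
    [-0.455, -0.258, 0.03, 0, 0, -0.278],
    [-0.455, -0.258, 0.03, 0, 0, -0.278]
  ],
  "jaw": -1,
  "force": 50
}}

```text
clock: 1.6
eef_pos: [0.5523, 0.1899, 0.1611]
tool_rot: [-0.044, 0.999, 0.0, -0.0]
force: [-0.6, -0.6, 0.5]
finger_gap: 0.0878
grasp_force: 0.0
```

```bash
python3 - <<'E'
from h import *
import cv2
s=sense();print(s['clock'],tool(s),s['finger_gap'],s['force'],s['joint_velocities'])
np.save('T.npy',tool(s));cv2.imwrite('pics/w1.png',imaging.get_image('wrist')[:,:,::-1])
E
```

```text
1.6 [[-9.96089605e-01 -8.83479586e-02 -3.69125938e-04  5.52334793e-01]
 [-8.83479790e-02  9.96089671e-01  3.91675695e-05  1.89899306e-01]
 [ 3.64222160e-04  7.16259395e-05 -9.99999931e-01  1.61093361e-01]
 [ 0.00000000e+00  0.00000000e+00  0.00000000e+00  1.00000000e+00]] 0.08776360180672285 [-0.62700286 -0.6423654   0.51103233] [ 0.00119436  0.00024092 -0.00493131 -0.00055032 -0.00018503 -0.00184184]
```

View pics/w1.png

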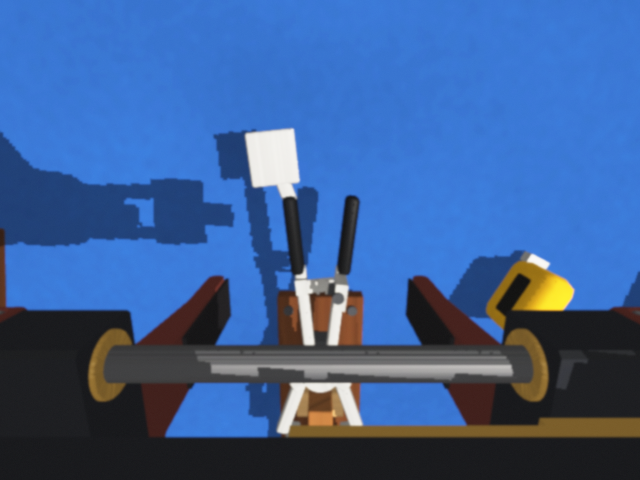

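The wrist view shows the grips' top faces: right handle (290,197)→(297,275), left handle (351,198)→(343,275), and the tab centre at (273,158). They look nearly symmetric about the finger centre line. I'll turn these into positions.

```bash
python3 - <<'E'
from h import *
T=np.load('T.npy')
for k,(u,v,z) in dict(Rr=(290.5,198,.064),Rf=(297,275,.064),Lr=(352,198,.064),Lf=(343.5,275,.064),tab=(272.5,158,.057)).items():
    w=ray('wrist',u,v,z,T);print(k,w[:2].round(4),(T[:3,:3].T@(w-T[:3,3])).round(4))
E
```

```text
Rr [0.5221 0.1646] [ 0.0323 -0.0226  0.0971]
Rf [0.5888 0.1748] [-0.035  -0.0183  0.0971]
Lr [0.5177 0.2152] [0.0323 0.0282 0.0971]
Lf [0.5852 0.2153] [-0.035   0.0224  0.0971]
tab [0.4916 0.1471] [ 0.0643 -0.0373  0.1041]
```

>>> {"method": "send_rows", "body": {
  "steps": [
    [-0.001, 0.002, 0.06, 0, 0, 0],
    [-0.001, 0.002, 0.1, 0, 0, 0],
    [-0.001, 0.002, 0.125, 0, 0, 0],
    [-0.001, 0.002, 0.125, 0, 0, 0],
    [-0.001, 0.002, 0.125, 0, 0, 0],
    [-0.001, 0.002, 0.125, 0, 0, 0]
  ]
}}

```text
clock: 2.4
eef_pos: [0.555, 0.1915, 0.0376]
tool_rot: [-0.044, 0.999, 0.0, 0.001]
force: [0.2, -0.1, 0.6]
finger_gap: 0.0881
grasp_force: 0.0
```

>>> {"method": "send_rows", "body": {
  "steps": [
    [0, 0, 0, 0, 0, 0],
    [0, 0, 0, 0, 0, 0],
    [0, 0, 0, 0, 0, 0],
    [0, 0, 0, 0, 0, 0],
    [0, 0, 0, 0, 0, 0],
    [0, 0, 0, 0, 0, 0],
    [0, 0, 0, 0, 0, 0],
    [0, 0, 0, 0, 0, 0],
    [0, 0, 0, 0, 0, 0],
    [0, 0, 0, 0, 0, 0],
    [0, 0, 0, 0, 0, 0],
    [0, 0, 0, 0, 0, 0]
  ],
  "jaw": 1,
  "force": 50
}}

```text
clock: 3.9
eef_pos: [0.554, 0.1909, 0.0361]
tool_rot: [-0.043, 0.999, 0.0, 0.0]
force: [-1.1, -0.5, -0.3]
finger_gap: 0.0005
grasp_force: 0.0
```

The gap shut to 0.5 mm with no grip force, so something is wrong. I'll look.

```bash
python3 - <<'E'
from h import *
import cv2
s=sense();print(s['clock'],s['eef_pos'],s['finger_gap'],s['grasp_force'],s['force'])
a=imaging.get_image('wrist')[:,:,::-1];b=imaging.get_image('scene')[:,:,::-1]
b=cv2.resize(b[60:300,320:580],(520,480),interpolation=cv2.INTER_CUBIC)
a=cv2.resize(a[100:440,180:470],(280,328))
o=np.zeros((480,800,3),np.uint8);o[:,:520]=b;o[:328,520:]=a
cv2.imwrite('pics/w2.png',o)
E
```

```text
3.9 [0.55403133 0.19093087 0.03610434] 0.00047942940606444527 0.0 [-1.08984093 -0.54663573 -0.26429731]
```

View pics/w2.png

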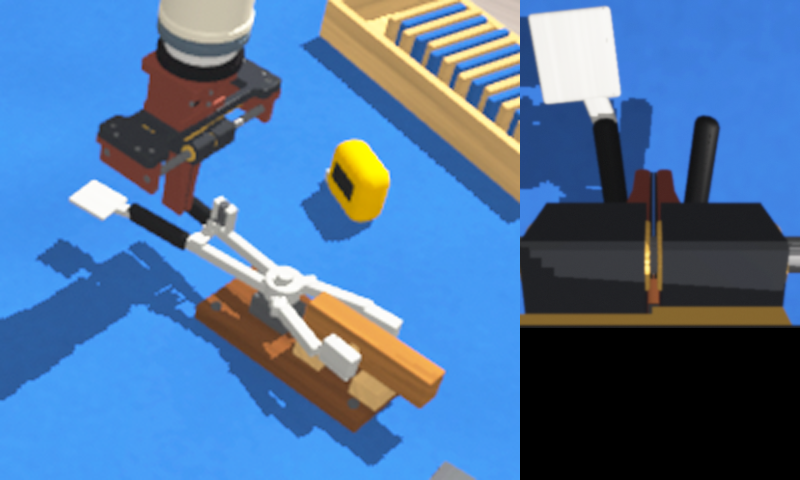

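```bash
python3 - <<'E'
from h import *
p=imaging.camera_params('scene');M=R.from_quat(p['orientation']).as_matrix()
def pr(P):
    c=M.T@(np.array(P)-p['position']);u=p['fx']*c[0]/c[2]+p['cx'];v=p['fy']*c[1]/c[2]+p['cy'];return np.round([(u-320)*2,(v-60)*2],0)
for z in(.036,.064,.075,.09,.116):print(z,pr([.554,.191,z]))
for n,P in dict(Rf=[.5888,.1748],Rr=[.5221,.1646],Lr=[.5177,.2152],Lf=[.5852,.2153]).items(): print(n,[pr(P+[z]) for z in(.046,.055,.064)])
print('tab',pr([.4916,.1471,.057]),'body', pr([.554,.1,.116]),pr([.554,.28,.116]))
E
```

```text
0.036 [170. 230.]
0.064 [174. 208.]
0.075 [175. 199.]
0.09 [177. 187.]
0.116 [180. 166.]
Rf [array([184., 249.]), array([185., 242.]), array([186., 235.])]
Rr [array([130., 215.]), array([130., 208.]), array([131., 201.])]
Lr [array([165., 193.]), array([166., 186.]), array([167., 179.])]
Lf [array([212., 229.]), array([213., 223.]), array([214., 216.])]
tab [ 97. 197.] body [106. 204.] [248. 131.]
```

```bash
python3 - <<'E'
from h import *
import cv2
b=imaging.get_image('scene')[130:200,350:440,::-1]
cv2.imwrite('pics/s3.png',cv2.resize(b,(720,560),interpolation=cv2.INTER_CUBIC))
E
```

```text
(no output)
```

View pics/s3.png

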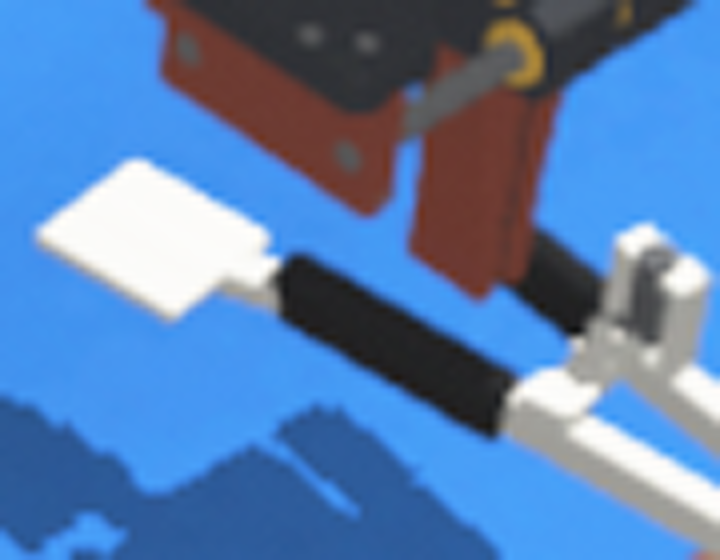

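The fingertips appear to end about 30 mm above the reported TCP, so they closed over the grips without touching. I'll measure the real tip and body heights from this picture.

```bash
python3 - <<'E'
from h import *
s=sense();T=tool(s)
p=imaging.camera_params('scene');M=R.from_quat(p['orientation']).as_matrix()
o=p['position']
def inplane(u,v,axis,val):
    d=M@[(u-p['cx'])/p['fx'],(v-p['cy'])/p['fy'],1]
    q=T[:3,:3].T@(o-T[:3,3]);e=T[:3,:3].T@d
    return (q+e*(val-q[axis])/e[axis]).round(4)
z=lambda a,b:(350+a/8,130+b/8)
# front faces at tool x=-.01 (finger), body front -.0375
for n,pt in dict(tipL=(410,250),tipC=(482,300),tipR=(523,282),plateC=(372,215),plateL=(165,75)).items():
    print(n,'x=-.01',inplane(*z(*pt),0,-.01),'x=-.0375',inplane(*z(*pt),0,-.0375),'y=0',inplane(*z(*pt),1,0),'x=+.01',inplane(*z(*pt),0,.01))
print(s['joint_positions'])
E
```

```text
tipL x=-.01 [-0.01   -0.0315 -0.0598] x=-.0375 [-0.0375 -0.0673 -0.0983] y=0 [ 0.0142  0.     -0.0259] x=+.01 [ 0.01   -0.0055 -0.0318]
tipC x=-.01 [-0.01   -0.0008 -0.0263] x=-.0375 [-0.0375 -0.0381 -0.0665] y=0 [-0.0094  0.     -0.0255] x=+.01 [0.01   0.0264 0.003 ]
tipR x=-.01 [-0.01    0.0145 -0.0231] x=-.0375 [-0.0375 -0.0236 -0.0635] y=0 [-0.0205  0.     -0.0385] x=+.01 [0.01   0.0422 0.0063]
plateC x=-.01 [-0.01   -0.0473 -0.0794] x=-.0375 [-0.0375 -0.0823 -0.117 ] y=0 [ 0.0272  0.     -0.0286] x=+.01 [ 0.01   -0.0219 -0.0521]
plateL x=-.01 [-0.01   -0.1226 -0.1604] x=-.0375 [-0.0375 -0.1537 -0.1938] y=0 [ 0.0982  0.     -0.0288] x=+.01 [ 0.01   -0.0999 -0.136 ]
[ 3.11516523e-01  5.81297264e-01  1.80331046e+00  1.73771980e-06
  7.56986898e-01 -1.34613906e+00]
```

The whole gripper sits about 29 mm further back than the reported TCP: the tip corner is at tool z ≈ -0.026 to -0.033, and the body is shifted the same way. I'll rise, open, and come down about 27 mm lower and 8 mm further back on the grips.

>>> {"method": "send_rows", "body": {
  "steps": [
    [0, 0, -0.02, 0, 0, 0],
    [0, 0, -0.02, 0, 0, 0],
    [0, 0, -0.02, 0, 0, 0],
    [0.008, 0, -0.02, 0, 0, 0],
    [0.008, 0, -0.02, 0, 0, 0],
    [0.008, 0, -0.02, 0, 0, 0],
    [0.008, 0, -0.02, 0, 0, 0],
    [0.008, 0, -0.02, 0, 0, 0],
    [0.008, 0, -0.02, 0, 0, 0],
    [0.008, 0, -0.02, 0, 0, 0]
  ],
  "jaw": -1
}}

```text
clock: 5.3
eef_pos: [0.5461, 0.1902, 0.0561]
tool_rot: [-0.043, 0.999, 0.0, 0.0]
force: [0.6, 0.7, -0.6]
finger_gap: 0.0876
grasp_force: 0.0
```

>>> {"method": "send_rows", "body": {
  "steps": [
    [0, 0, 0.02, 0, 0, 0],
    [0, 0, 0.035, 0, 0, 0],
    [0, 0, 0.047, 0, 0, 0],
    [0, 0, 0.047, 0, 0, 0],
    [0, 0, 0.047, 0, 0, 0]
  ]
}}

```text
clock: 5.92
eef_pos: [0.5463, 0.1903, 0.0093]
tool_rot: [-0.043, 0.999, 0.0, 0.0]
force: [-0.0, 0.0, -1.1]
finger_gap: 0.0879
grasp_force: 0.0
```

>>> {"method": "send_rows", "body": {
  "steps": [
    [0, 0, 0, 0, 0, 0],
    [0, 0, 0, 0, 0, 0],
    [0, 0, 0, 0, 0, 0],
    [0, 0, 0, 0, 0, 0],
    [0, 0, 0, 0, 0, 0],
    [0, 0, 0, 0, 0, 0],
    [0, 0, 0, 0, 0, 0],
    [0, 0, 0, 0, 0, 0],
    [0, 0, 0, 0, 0, 0],
    [0, 0, 0, 0, 0, 0]
  ],
  "jaw": 1,
  "force": 50
}}

```text
clock: 7.18
eef_pos: [0.5434, 0.1917, 0.0092]
tool_rot: [-0.043, 0.999, 0.001, -0.002]
force: [-10.1, 9.5, 7.0]
finger_gap: 0.0249
grasp_force: 50.1
```

```bash
python3 - <<'E'
from h import *
import cv2
s=sense();print(s['clock'],s['eef_pos'],s['finger_gap'],s['grasp_force'],s['force'])
b=imaging.get_image('scene')[130:250,350:530,::-1];a=imaging.get_image('wrist')[110:320,200:430,::-1]
o=np.zeros((600,800,3),np.uint8);o[:360,:540]=cv2.resize(b,(540,360),interpolation=cv2.INTER_CUBIC)
o[360:570,540:770]=a
t=imaging.get_image('top')[190:320,140:260,::-1];o[360:,:240]=cv2.resize(t,(240,260))[:240]
cv2.imwrite('pics/s4.png',o)
E
```

```text
7.175 [0.5433642  0.19170559 0.00917836] 0.02493798163092498 50.08561313152313 [-10.05302697   9.51480268   7.04226184]
```

View pics/s4.png

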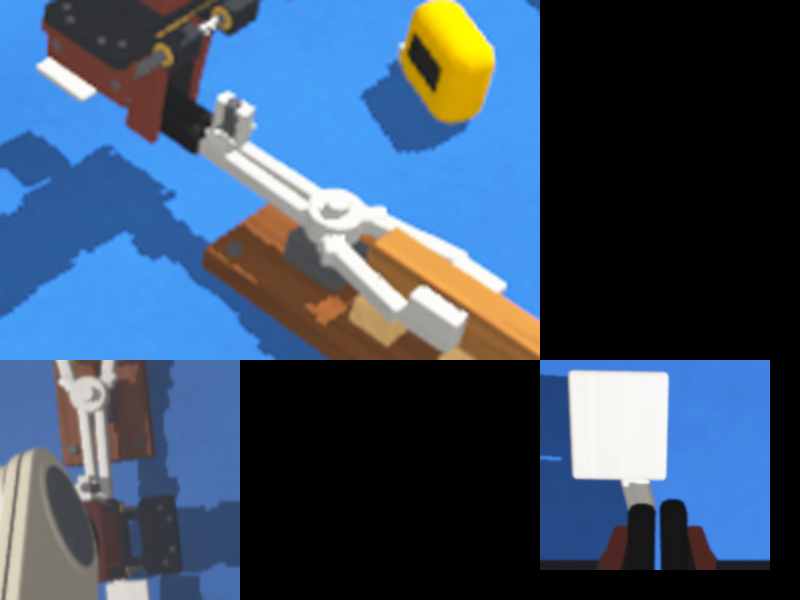

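The handles are squeezed shut between the fingers, with the grips near-parallel and close together. Now I'll release and lift.

>>> {"method": "send_rows", "body": {
  "steps": [
    [0, 0, 0, 0, 0, 0],
    [0, 0, 0, 0, 0, 0],
    [0, 0, 0, 0, 0, 0],
    [0, 0, 0, 0, 0, 0],
    [0, 0, 0, 0, 0, 0],
    [0, 0, 0, 0, 0, 0],
    [0, 0, 0, 0, 0, 0],
    [0, 0, -0.04, 0, 0, 0],
    [0, 0, -0.08, 0, 0, 0],
    [0, 0, -0.12, 0, 0, 0],
    [0, 0, -0.12, 0, 0, 0],
    [0, 0, -0.12, 0, 0, 0],
    [0, 0, -0.12, 0, 0, 0]
  ],
  "jaw": -1
}}

```text
clock: 8.95
eef_pos: [0.545, 0.1899, 0.1276]
tool_rot: [-0.043, 0.999, -0.0, -0.001]
force: [-1.3, 1.0, 0.4]
finger_gap: 0.0881
grasp_force: 0.0
```

```bash
python3 - <<'E'
from h import *
import cv2
s=sense();T=tool(s);np.save('T.npy',T);print(s['clock'],T,s['force'])
a=imaging.get_image('wrist')[:,:,::-1];cv2.imwrite('pics/w5full.png',a)
t=imaging.get_image('scene')[:,:,::-1]
o=np.zeros((600,800,3),np.uint8);o[:600,:400]=cv2.resize(a[80:380,220:420],(400,600),interpolation=cv2.INTER_CUBIC)
o[:400,400:]=cv2.resize(t[140:280,400:540],(400,400),interpolation=cv2.INTER_CUBIC)
cv2.imwrite('pics/s5.png',o)
E
```

```text
8.95 [[-9.96226170e-01 -8.67553433e-02 -2.63213777e-03  5.44975377e-01]
 [-8.67533885e-02  9.96229457e-01 -8.48187204e-04  1.89862325e-01]
 [ 2.69579795e-03 -6.16639419e-04 -9.99996176e-01  1.27553978e-01]
 [ 0.00000000e+00  0.00000000e+00  0.00000000e+00  1.00000000e+00]] [-1.29884355  0.97098788  0.43557898]
```

View pics/s5.png

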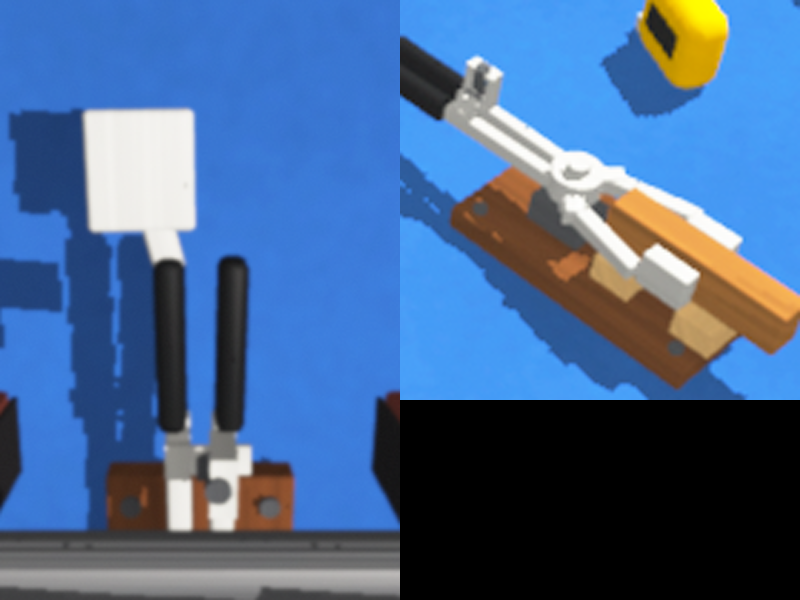

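```bash
python3 - <<'E'
from h import *
T=np.load('T.npy')
for k,(u,v,z) in dict(Rr=(170,262,.064),Rf=(172,430,.064),Lr=(233,258,.064),Lf=(230,430,.064),tab=(139,170,.057),tl=(84,110,.057),br=(195,231,.057)).items():
    w=ray('wrist',220+u/2,80+v/2,z,T);print(k,w[:2].round(4),(T[:3,:3].T@(w-T[:3,3])).round(4))
E
```

```text
Rr [0.5188 0.178 ] [ 0.0269 -0.0095  0.0636]
Rf [0.5851 0.1839] [-0.0396 -0.0093  0.0635]
Lr [0.5153 0.201 ] [0.0284 0.0137 0.0636]
Lf [0.5831 0.2066] [-0.0396  0.0134  0.0634]
tab [0.487  0.1639] [ 0.0598 -0.0208  0.0707]
tl [0.4677 0.1428] [ 0.0808 -0.0401  0.0708]
br [0.5075 0.1863] [ 0.0375 -0.0003  0.0707]
```

The ratchet holds the handles shut by itself: the grip spacing of 22.9 mm gives θ ≈ 0.096, the last tooth. Now I'll close the fingers and go above the tab, 6 mm to the -y side.

>>> {"method": "send_rows", "body": {
  "steps": [
    [0.06, -0.027, 0, 0, 0, 0],
    [0.06, -0.027, 0, 0, 0, 0],
    [0.06, -0.027, 0, 0, 0, 0],
    [0.06, -0.027, 0, 0, 0, 0],
    [0.06, -0.027, 0, 0, 0, 0],
    [0.06, -0.027, 0, 0, 0, 0],
    [0.06, -0.027, 0, 0, 0, 0],
    [0.06, -0.027, 0, 0, 0, 0],
    [0.06, -0.027, 0.04, 0, 0, 0],
    [0.06, -0.027, 0.08, 0, 0, 0],
    [0.06, -0.027, 0.085, 0, 0, 0],
    [0.06, -0.027, 0.085, 0, 0, 0],
    [0.06, -0.027, 0.085, 0, 0, 0]
  ],
  "jaw": 1,
  "force": 20
}}

```text
clock: 10.68
eef_pos: [0.4898, 0.1585, 0.0455]
tool_rot: [-0.043, 0.999, 0.0, 0.001]
force: [0.5, 0.5, -0.6]
finger_gap: 0.0007
grasp_force: 0.0
```

>>> {"method": "send_rows", "body": {
  "steps": [
    [0, 0, 0.005, 0, 0, 0],
    [0, 0, 0.01, 0, 0, 0],
    [0, 0, 0.012, 0, 0, 0],
    [0, 0, 0.012, 0, 0, 0]
  ]
}}

```text
clock: 11.18
eef_pos: [0.4885, 0.1581, 0.0318]
tool_rot: [-0.043, 0.999, -0.0, -0.0]
force: [-0.1, -1.0, 0.9]
finger_gap: 0.0009
grasp_force: 0.0
```

No contact yet. I'll continue in small steps.

>>> {"method": "send_rows", "body": {
  "steps": [
    [0, 0, 0.002, 0, 0, 0],
    [0, 0, 0.004, 0, 0, 0],
    [0, 0, 0.004, 0, 0, 0]
  ]
}}

```text
clock: 11.55
eef_pos: [0.4885, 0.1581, 0.0279]
tool_rot: [-0.043, 0.999, -0.0, -0.0]
force: [-0.0, 1.2, -0.5]
finger_gap: 0.0004
grasp_force: 0.0
```

>>> {"method": "send_rows", "body": {
  "steps": [
    [0, 0, 0.002, 0, 0, 0],
    [0, 0, 0.004, 0, 0, 0],
    [0, 0, 0.004, 0, 0, 0]
  ]
}}

```text
clock: 11.92
eef_pos: [0.4888, 0.1582, 0.0248]
tool_rot: [-0.043, 0.999, 0.0, 0.0]
force: [-3.4, -0.4, 13.5]
finger_gap: 0.0005
grasp_force: 6.1
```

>>> {"method": "send_rows", "body": {
  "steps": [
    [0, 0, 0.002, 0, 0, 0],
    [0, 0, 0.004, 0, 0, 0],
    [0, 0, 0.006, 0, 0, 0],
    [0, 0, 0.008, 0, 0, 0],
    [0, 0, 0.008, 0, 0, 0]
  ]
}}

```text
clock: 12.55
eef_pos: [0.4893, 0.1581, 0.0169]
tool_rot: [-0.043, 0.999, 0.0, 0.001]
force: [-1.6, -1.6, 11.1]
finger_gap: 0.0005
grasp_force: 5.4
```

>>> {"method": "send_rows", "body": {
  "steps": [
    [0, 0, 0.002, 0, 0, 0],
    [0, 0, 0.004, 0, 0, 0],
    [0, 0, 0.004, 0, 0, 0]
  ]
}}

```text
clock: 12.92
eef_pos: [0.4895, 0.1582, 0.013]
tool_rot: [-0.043, 0.999, 0.0, 0.001]
force: [-0.7, -1.9, 11.7]
finger_gap: 0.0005
grasp_force: 5.7
```

```bash
python3 - <<'E'
from h import *
import cv2
a=imaging.get_image('wrist')[:,:,::-1]
t=imaging.get_image('scene')[:,:,::-1]
o=np.zeros((600,800,3),np.uint8);o[:360,:480]=cv2.resize(a,(480,360))
o[:,480:]=cv2.resize(t[130:280,350:430],(320,600),interpolation=cv2.INTER_CUBIC)
cv2.imwrite('pics/s6.png',o)
E
```

```text
(no output)
```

View pics/s6.png

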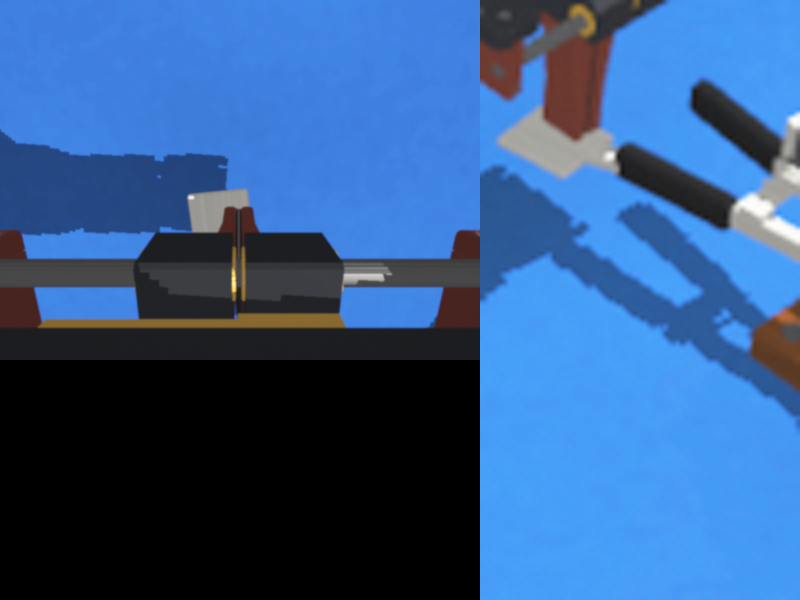

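The handles have sprung open, with the grips wide apart and the tab slid to -y under the fingers. I'll lift straight up and then check the final state.

>>> {"method": "send_rows", "body": {
  "steps": [
    [0, 0, -0.02, 0, 0, 0],
    [0, 0, -0.06, 0, 0, 0],
    [0, 0, -0.12, 0, 0, 0],
    [0.1, 0, -0.15, 0, 0, 0],
    [0.1, 0, -0.15, 0, 0, 0],
    [0.1, 0, -0.15, 0, 0, 0],
    [0.1, 0, -0.15, 0, 0, 0],
    [0.1, 0, -0.15, 0, 0, 0]
  ]
}}

```text
clock: 14.02
eef_pos: [0.3901, 0.1496, 0.1618]
tool_rot: [-0.043, 0.999, -0.0, 0.0]
force: [-0.3, -0.3, -0.2]
finger_gap: 0.0006
grasp_force: 0.0
```

```bash
python3 - <<'E'
from h import *
import cv2
s=sense();print(s['clock'],s['eef_pos'],s['force'])
t=imaging.get_image('top')[:,:,::-1];c=imaging.get_image('scene')[:,:,::-1]
o=np.zeros((600,800,3),np.uint8)
o[:,:400]=cv2.resize(t[120:330,140:280],(400,600),interpolation=cv2.INTER_CUBIC)
o[:,400:]=cv2.resize(c[130:280,435:535],(400,600),interpolation=cv2.INTER_CUBIC)
cv2.imwrite('pics/s7.png',o)
E
```

```text
14.025 [0.39006577 0.14961209 0.16181389] [-0.32881658 -0.29009283 -0.23608697]
```

View pics/s7.png

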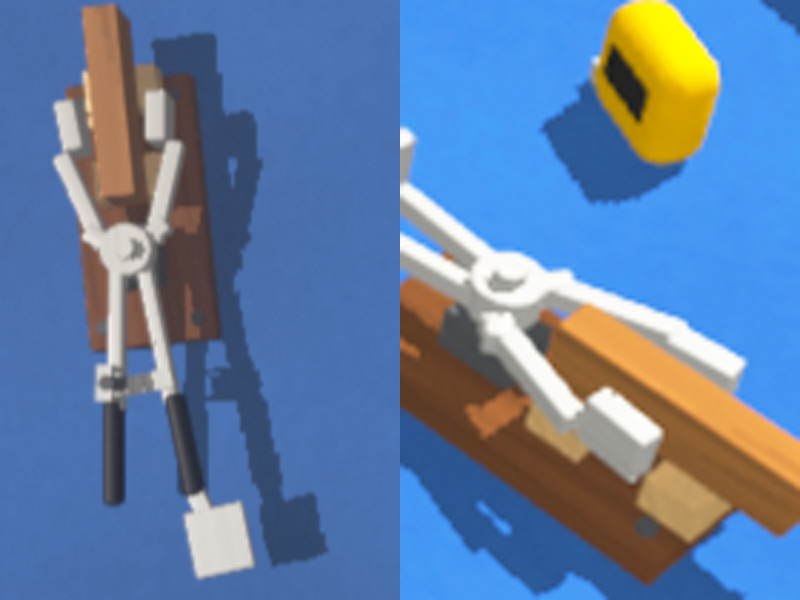

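The handles are open again, the tab is up and nothing has been displaced. The squeeze was at 50 N against the stop, so I'm handing in.

```bash
python3 -c "
from station import ctrl
print(ctrl.hand_in())"
```

```text
the job is handed in; nothing more can be done
None
```

I squeezed the loaded clamp shut until its ratchet held on what measured as the last tooth, then released it with the thumb tab; its handles sprang open and I handed in at about 14 s. The dowel was never visible, so I am inferring it is home from the 50 N squeeze against the stop. I never went near the spare clamp.

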